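# Lay out the knife-handling kit on its outline boards

### The arm

A 7-joint arm with a two-finger parallel gripper is mounted at the origin on a cart in front of the work surface, level with it; the furniture and walls round the work are solid. World frame = base frame: x ahead of the robot, y to its left, z up, the work surface at z = 0. Lengths are in m, angles in rad, forces in N, time in s.
With the tool pointing down it reaches from about 0.4 to 0.85 m from the base axis. Payload 10.4 kg.
Tool frame: the origin (TCP) lies midway between the tips of the shut fingers; the grasp point (between the pads) lies 19 mm behind it; z points along the fingers, y is the line along which they close (so a half turn about z gives the same grasp; the last joint's range is limited). The gripper opens to 87 mm and grips with 3 to 60 N. Pads are 19 mm wide; open, the fingers measure 117 mm over their backs; the gripper's body (75 mm by 190 mm) begins 51 mm behind the grasp point.
Start: joints at [-1.204, 0.332, -0.065, 1.46, 0.022, 1.35, -0.088], TCP at [0.237, 0.578, 0.223] pointing down, gripper open.
Joint ranges: [-2.6, 2.6], [-0.5, 2.12], [-1.47, 1.34], [0.16, 2.42], [-1.27, 4.41], [0.06, 2.06], [-2.6, 2.6]. Speed limits (rad/s): [2.22, 2.22, 2.79, 2.79, 3.14, 3.14, 3.14].

### API

Orientations are given as a unit quaternion [x, y, z, w].
In Python, from bench import r gives the robot as it stands.
- The arm moves only by the tool carry_out, never from a script. Its argument "steps" is a list that holds one entry, the list of rows, each a list of 6 numbers: the shift along the tool's x, y, z in cm, then the turn, a rotation vector about the tool's x, y, z in rad. In form: [[[dx, dy, dz, wx, wy, wz], ...]]. A call has 1 to 20 rows; each row is the pose to reach, as a shift and turn from the pose commanded when the call began, along the tool's axes at that moment; what a row does not reach only later rows make up. A row lasts 1/12 s, in which the tool goes at most 41.7 mm and 7.16 degrees, less where a joint would pass 70% of its speed; a pose out of reach is approached as far as the arm can. A call with a gripper value outside its range is refused whole. "hand" is the closure, from -1 (fully open) to 1 (shut), set as the call begins (left out, the last holds). The fingers move at their own pace and stop on an object; "squeeze" is the grip in N (left out, the last holds). Time passes only in rows, so rows that repeat a pose let the fingers close. It gives the time, the measured TCP pose, the force, the opening and the grip force at its end, in the units of the state.
- r.read_state(): the state, without advancing time (a new reading comes with each control period).
- r.camera(name): name is "scene" or "side" or "wrist"; returns the picture (400x640x3 uint8, red, green, blue); there is no depth.
- r.camera_params(name): a dict with "fx", "fy", "cx", "cy" (pixels), "view" (4x4, takes a point from world to camera coordinates). Camera axes: x right, y up, looking along -z (the intrinsics and any distortion apply to the point x, -y, -z); pixel columns grow to the right and rows downward; lengths in m; the calibration is good to about 2 mm. A picture is of the moment at which its call begins: read the wrist's pose just before it. camera_params takes no time and is no camera call; for the wrist camera it gives the pose at the moment of the call.
- r.close_job(): hands the job in; it is judged then, once.
The state is a dict: "time": time; "joint_positions": joint angles; "joint_vel": joint speeds; "joint_torque": joint torques, N m; "ee_pos": TCP position; "eef_rot": TCP orientation; "ft_force": force on the tool from outside, world axes, zero at the start; "torque": the same for the moment, N m; "width": finger opening in m; "grip_force": force on a finger pad.
Only numpy, scipy, OpenCV 4.12 (cv2) and the standard library are available. Lean on these libraries where they do the work, as an engineer would, in place of code of your own. Each camera call takes 0.05 s, during which the arm holds its last target. There are 200 camera calls.

### The job

Lay out the kit for the next knife: put the green stone, the pale handle blank, the black loupe and the cream ferrule each flat and centred on the kit board whose dark outline has its shape and size, the stone and the blank lined up with their outlines (either way round). Leave the two felt markers where they lie.

Things in the scene. Friction and masses are not known exactly. Their poses are not given: they have to be found in the camera images.
- green_stone_centre (a point): Loose green finishing stone, a plain rectangular block 46 x 108 x 22 mm lying flat. Point: its centre, half-way up (11 mm above its underside). x runs across its 46 mm width, y along its 108 mm length, z up.
- handle_blank_centre (a point): Loose pale wooden octagonal knife-handle blank, a bar 23 x 118 x 19 mm lying flat. Point: its centre, half-way up (9.5 mm above its underside). x runs across its 23 mm width, y along its 118 mm length, z up.
- loupe_centre (a point): Loose black eye loupe, a short open tube 37 mm across and 22 mm high, standing on its rim. Point: its centre, half-way up (11 mm above its underside). z is its axis, up.
- ferrule_centre (a point): Loose cream-coloured handle ferrule, a short open tube 23 mm across and 22 mm high, standing on its end. Point: its centre, half-way up (11 mm above its underside). z is its axis, up.
- stone_board_spot (a point): Kit board 76 x 138 mm of brown wood with a wide dark rectangle inlaid flush, 46 x 108 mm, the outline of the stone. Fixed to the table for this job, 6 mm thick. Point: centre of the dark inlaid outline, on the board's top face (6 mm above the table); z up, x across the rectangle, y along it.
- blank_board_spot (a point): Kit board 50 x 142 mm of brown wood with a narrow dark bar inlaid flush, 23 x 118 mm, the outline of the handle blank. Fixed to the table for this job, 6 mm thick. Point: centre of the dark inlaid outline, on the board's top face (6 mm above the table); z up, x across the bar, y along it.
- loupe_board_spot (a point): Kit board 75 x 75 mm of brown wood with the larger dark disc inlaid flush, 37 mm across, the outline of the loupe. Fixed to the table for this job, 6 mm thick. Point: centre of the dark inlaid outline, on the board's top face (6 mm above the table); z up.
- ferrule_board_spot (a point): Kit board 56 x 56 mm of brown wood with the smaller dark disc inlaid flush, 23 mm across, the outline of the ferrule. Fixed to the table for this job, 6 mm thick. Point: centre of the dark inlaid outline, on the board's top face (6 mm above the table); z up.
- black_marker_centre (a point): Bystander: loose white felt marker with a black cap, 124 x 13 x 14 mm, lying among the work. Point: its centre, 7 mm above its underside. x along its length, z up. To be left where it lies.
- red_marker_centre (a point): Bystander: loose white felt marker with a red cap, 124 x 13 x 14 mm, lying among the work. Point: its centre, 7 mm above its underside. x along its length, z up. To be left where it lies.

How it is judged:
At the end, for the whole second after the job is handed in: The green stone, handle blank, loupe and ferrule each rest released and still, flat on the top of their own board, centre within 10 mm of the outline's centre; stone and blank lie along their outlines within 0.2 rad, either way round (horizontal distance between green_stone_centre and stone_board_spot below 0.01 m and height (world z) of green_stone_centre between 0.013 and 0.021 m and angle between the z axis of green_stone_centre and the z axis of stone_board_spot, either way round below 0.15 rad and linear speed of each of green_stone, handle_blank, loupe, ferrule below 0.02 m/s and angle between the y axis of green_stone_centre and the y axis of stone_board_spot, either way round below 0.2 rad and horizontal distance between handle_blank_centre and blank_board_spot below 0.01 m and height (world z) of handle_blank_centre between 0.0115 and 0.0195 m and angle between the z axis of handle_blank_centre and the z axis of blank_board_spot, either way round below 0.15 rad and angle between the y axis of handle_blank_centre and the y axis of blank_board_spot, either way round below 0.2 rad and horizontal distance between loupe_centre and loupe_board_spot below 0.01 m and height (world z) of loupe_centre between 0.013 and 0.021 m and angle between the z axis of loupe_centre and the z axis of loupe_board_spot, either way round below 0.15 rad and horizontal distance between ferrule_centre and ferrule_board_spot below 0.01 m and height (world z) of ferrule_centre between 0.013 and 0.021 m and angle between the z axis of ferrule_centre and the z axis of ferrule_board_spot, either way round below 0.15 rad); the robot touches nothing.
It fails at once if the black-capped marker is shifted more than 25 mm (distance of black_marker_centre from where it was at the start of the episode above 0.025 m).
It fails at once if the red-capped marker is shifted more than 25 mm (distance of red_marker_centre from where it was at the start of the episode above 0.025 m).
It also fails if it takes over 109 s, if anything falls off the work surface, if the arm or the gripper's body presses on something with over 40 N, if the wrist force passes 120 N, or if a joint passes its speed limit or range.

## Working session

There is one attempt and no reset: what is moved stays moved. The work goes in short steps, Python scripts to look and compute and a tool call to move; the robot and the scene stay as the last step left them, time stands still between calls to the robot, and variables do not carry over. Pictures are saved under pics/ and viewed, at most 16 in all, crops included, and the job is handed in when it is done.

Besides the shell and the picture viewer there is one more tool, called after "Call:" as name([rows], argument=value, ...), one row to a line, values as JSON. carry_out: Moves the arm, as the interface text tells. Its arguments: {"type":"object","properties":{"steps":{"type":"array","items":{"type":"array","items":{"type":"array","items":{"type":"number"}}}},"hand":{"type":"number"},"squeeze":{"type":"number"}},"required":["steps"]}

```bash
ls; mkdir -p pics
python3 - <<'E'
from bench import r
import cv2,numpy as np
s=r.read_state();print({k:np.round(v,3).tolist() for k,v in s.items()})
for n in("scene","side","wrist"):
    p=r.camera_params(n);print(n,p)
    cv2.imwrite(f"pics/{n}0.png",r.camera(n)[:,:,::-1])
E
```

```text
pics
{'time': 0.0, 'joint_positions': [-1.204, 0.333, -0.065, 1.461, 0.022, 1.35, -0.088], 'joint_vel': [0.001, 0.001, -0.0, 0.0, 0.002, -0.001, -0.0], 'joint_torque': [0.0, -62.326, 0.024, -38.991, -0.061, 0.04, 0.0], 'ee_pos': [0.237, 0.578, 0.222], 'eef_rot': [0.194, 0.981, -0.001, -0.0], 'ft_force': [-0.349, 0.653, -0.191], 'torque': [0.016, 0.011, 0.083], 'grip_force': 0.0, 'width': 0.087}
scene {'fx': 422.30096938978744, 'fy': 422.30096938978744, 'cx': 319.81916452992203, 'cy': 192.65806390059456, 'view': array([[-0.68378522, -0.72965226,  0.00673378,  0.38681642],
       [ 0.4617599 , -0.42555064,  0.77825732, -0.26379077],
       [-0.56499165,  0.53527024,  0.62790939, -0.62253225],
       [ 0.        ,  0.        ,  0.        ,  1.        ]])}
side {'fx': 474.58530538440095, 'fy': 474.58530538440095, 'cx': 310.43443828349695, 'cy': 205.43544655632633, 'view': array([[ 0.99931058, -0.03667549, -0.00576791, -0.51334849],
       [ 0.02550152,  0.56516833,  0.82458137, -0.07801971],
       [-0.02698208, -0.82415998,  0.56571397, -0.80713211],
       [ 0.        ,  0.        ,  0.        ,  1.        ]])}
wrist {'fx': 317.54835417296607, 'fy': 317.54835417296607, 'cx': 320.9603367007946, 'cy': 205.5977396306989, 'view': array([[ 3.81022749e-01,  9.24565337e-01, -7.76730943e-04,
        -6.24672536e-01],
       [-8.92400890e-01,  3.67547530e-01, -2.61781330e-01,
         3.07773426e-02],
       [-2.41748458e-01,  1.00437797e-01,  9.65126899e-01,
        -3.89598756e-01],
       [ 0.00000000e+00,  0.00000000e+00,  0.00000000e+00,
         1.00000000e+00]])}
```

View pics/scene0.png

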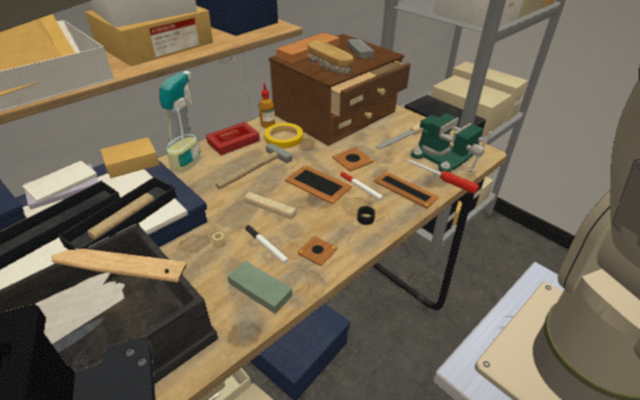

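View pics/side0.png

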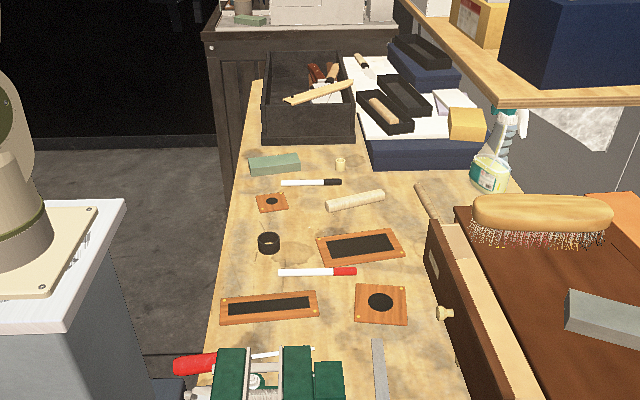

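View pics/wrist0.png

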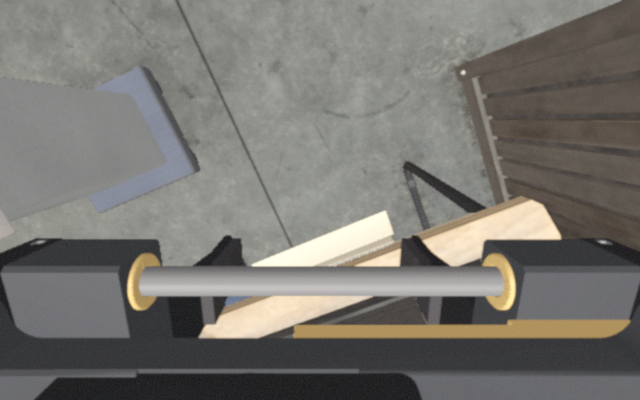

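The scene view shows the stone (260,285), ferrule (218,238), blank (270,205) and loupe (366,214). The boards are stone (320,183), blank (407,188), loupe (352,158) and ferrule (317,250). The markers are black-capped (265,243) and red-capped (361,186). The side view shows the same layout, and the wrist camera is off the table with the gripper in its lower third.

```bash
cat > h.py <<'E'
from bench import r
import cv2,numpy as np
from scipy.spatial.transform import Rotation as R
def cast(p,uv,z):
    uv=np.atleast_2d(np.asarray(uv,float)); V=p["view"]; Rm=V[:3,:3]; c=-Rm.T@V[:3,3]
    d=np.c_[(uv[:,0]-p["cx"])/p["fx"],-(uv[:,1]-p["cy"])/p["fy"],-np.ones(len(uv))]@Rm
    return c+d*((z-c[2])/d[:,2])[:,None]
def proj(p,X):
    x=np.atleast_2d(X)@p["view"][:3,:3].T+p["view"][:3,3]
    return np.c_[p["cx"]+p["fx"]*x[:,0]/-x[:,2],p["cy"]-p["fy"]*x[:,1]/-x[:,2]]
def comp(mask,seed):
    "connected component of the mask nearest the seed"
    n,l,st,ce=cv2.connectedComponentsWithStats(mask.astype(np.uint8),connectivity=4)
    ys,xs=np.nonzero(l); i=np.argmin((xs-seed[0])**2+(ys-seed[1])**2)
    return (l==l[ys[i],xs[i]]).astype(np.uint8)
def measure(p,m,z):
    "world centre, rect sizes (m) and long-axis yaw of a blob cast on plane z"
    c=max(cv2.findContours(m,0,cv2.CHAIN_APPROX_NONE)[0],key=cv2.contourArea)[:,0]
    w=cast(p,c,z)[:,:2]*1000
    (cx,cy),(a,b),_=rc=cv2.minAreaRect(w.astype(np.float32))
    M=cv2.moments(w.astype(np.float32)); cen=np.array([M["m10"],M["m01"]])/M["m00"]
    bx=cv2.boxPoints(rc); e=max((bx[1]-bx[0],bx[2]-bx[1]),key=np.linalg.norm)
    return np.round([cx,cy],1),np.round(cen,1),np.round(sorted((a,b)),1),round(float(np.arctan2(e[1],e[0])%np.pi),3)
E
python3 - <<'E'
from h import *
S={"scene":dict(stoneB=(320,183),blankB=(407,188),loupeB=(352,158),ferB=(317,250),stone=(260,285),ferrule=(218,238),blank=(270,205),loupe=(366,214)),
"side":dict(stoneB=(360,246),blankB=(270,307),loupeB=(380,302),ferB=(272,201),stone=(275,164),ferrule=(340,164),blank=(355,200),loupe=(268,243))}
Z=dict(stone=.011,ferrule=.011,blank=.0095,loupe=.011)
for n in S:
    im=cv2.imread(f"pics/{n}0.png"); hsv=cv2.cvtColor(im,cv2.COLOR_BGR2HSV); p=r.camera_params(n)
    for k,s in S[n].items():
        if k[-1]=="B" or k=="loupe": m=hsv[...,2]<75
        elif k=="stone": m=(hsv[...,0]>45)&(hsv[...,0]<95)&(hsv[...,1]>30)
        else:
            b=hsv[s[1]-2:s[1]+3,s[0]-2:s[0]+3].reshape(-1,3).mean(0); print(b, hsv[s[1]+12,s[0]+14]);
            print("  ",k,np.round(cast(p,s,Z[k])*1000)); continue
        print(n,k,*measure(p,comp(m,s),Z.get(k,.006)))
p=r.camera_params("wrist");s=r.read_state();V=p["view"];c=-V[:3,:3].T@V[:3,3]
Q=R.from_quat(s["eef_rot"]);print("cam in tool",Q.inv().apply(c-s["ee_pos"]),"look",Q.inv().apply(-V[2,:3]),"tcp px",proj(p,s["ee_pos"]))
print(Q.as_matrix().round(2))
E
```

```text
scene stoneB [595.1 -20.5] [594.9 -20.5] [ 42.4 103.7] 0.166
scene blankB [ 445.9 -151.6] [ 446.2 -151.6] [ 18.2 114. ] 0.082
scene loupeB [ 608.6 -149.8] [ 609.5 -151.4] [26.3 30.1] 0.828
scene ferB [441.8 122.2] [441.9 122.5] [15.6 17.2] 0.824
scene stone [449.2 254.8] [449.2 254.3] [ 45.2 108. ] 0.203
[ 21.04 104.24 165.64] [ 19 112 191]
   ferrule [[590. 247.  11.]]
[ 19.68  85.4  195.12] [ 19 101 151]
   blank [[601. 112.   9.]]
scene loupe [442. -13.] [441.5 -12.9] [31.2 56.2] 2.291
side stoneB [601.6 -16.1] [619.  -14.7] [44.7 95.8] 0.169
side blankB [ 446.8 -148.7] [ 446.8 -148.8] [ 22.3 117.3] 0.086
side loupeB [ 610.7 -147.9] [ 610.7 -148.6] [34.1 35.5] 3.1
side ferB [442.1 126.3] [442.3 126.3] [17.4 19.6] 3.096
side stone [447.7 256.2] [nan nan] [0.  2.2] 3.095
[ 24.72  77.64 246.72] [ 21  87 237]
   ferrule [[587. 254.  11.]]
[ 22.44  51.28 244.12] [ 21 102 234]
   blank [[604. 115.   9.]]
side loupe [440.5 -17. ] [439.2 -16.3] [ 9.  10.6] 2.0
cam in tool [ 0.07159307  0.00019011 -0.16176355] look [-2.61709374e-01  1.88389241e-04  9.65146708e-01] tcp px [[320.61476825 254.19922491]]
[[-0.92  0.38 -0.  ]
 [ 0.38  0.92 -0.  ]
 [-0.   -0.   -1.  ]]h.py:21: RuntimeWarning: invalid value encountered in divide
  M=cv2.moments(w.astype(np.float32)); cen=np.array([M["m10"],M["m01"]])/M["m00"]
```

```bash
cat >> h.py <<'E'
def go(xyz,yaw=None):
    "tool shift (cm) and turn about tool z (rad); yaw = direction of the finger line (tool y), mod pi"
    s=r.read_state(); Q=R.from_quat(s["eef_rot"]); M=Q.as_matrix()
    d=Q.inv().apply(np.array(xyz)-s["ee_pos"])*100
    y0=np.arctan2(M[1,1],M[0,1]); t=0
    if yaw is not None: t=-(((yaw-y0)+np.pi/2)%np.pi-np.pi/2)
    tilt=np.arccos(-M[2,2])
    print("t",round(s["time"],2),"tcp",np.round(s["ee_pos"],4),"yaw",round(y0,3),"tilt",round(tilt,4),"q7",np.round(s["joint_positions"][6],2),"w",round(s["width"],4),"-> shift",d.round(2),"turn",round(t,3))
E
python3 - <<'E'
from h import *
p=r.camera_params("side")
for n,a in dict(red=((279,271),(356,271)),black=((282,183),(341,182)),blank=((327,205),(384,194))).items(): print(n,cast(p,a,.007)[:,:2].round(3))
go((.449,.254,.25),.2+np.pi/2)
E
```

```text
red [[ 0.461 -0.077]
 [ 0.583 -0.082]]
black [[0.462 0.188]
 [0.583 0.186]]
blank [[0.549 0.105]
 [0.664 0.138]]
t 0.15 tcp [0.2374 0.5778 0.2219] yaw 1.181 tilt 0.0011 q7 -0.09 w 0.0869 -> shift [-31.88 -21.92  -2.78] turn -0.59
```

Call:
carry_out([
  [[-31.9,-21.9,-2.8,0,0,-0.59],[-31.9,-21.9,-2.8,0,0,-0.59],[-31.9,-21.9,-2.8,0,0,-0.59],[-31.9,-21.9,-2.8,0,0,-0.59],[-31.9,-21.9,-2.8,0,0,-0.59],[-31.9,-21.9,-2.8,0,0,-0.59],[-31.9,-21.9,-2.8,0,0,-0.59],[-31.9,-21.9,-2.8,0,0,-0.59],[-31.9,-21.9,-2.8,0,0,-0.59],[-31.9,-21.9,-2.8,0,0,-0.59],[-31.9,-21.9,-2.8,0,0,-0.59],[-31.9,-21.9,-2.8,0,0,-0.59],[-31.9,-21.9,-2.8,0,0,-0.59],[-31.9,-21.9,-2.8,0,0,-0.59],[-31.9,-21.9,-2.8,0,0,-0.59]],
], hand=-0.42, squeeze=20)

```text
time: 1.4
ee_pos: [0.4486, 0.2555, 0.2503]
eef_rot: [-0.101, 0.995, 0.0, -0.0]
ft_force: [-0.9, 0.2, -0.2]
width: 0.0619
grip_force: 0.0
```

Run:
```python
from h import *
go((.449,.254,.05),.2+np.pi/2)
p=r.camera_params("wrist"); im=r.camera("wrist")[:,:,::-1].copy(); cv2.imwrite("pics/w1.png",im)
hsv=cv2.cvtColor(im,cv2.COLOR_BGR2HSV)
m=comp((hsv[...,0]>45)&(hsv[...,0]<95)&(hsv[...,1]>30),proj(p,(.449,.254,.011))[0])
print(proj(p,(.449,.254,.011)),measure(p,m,.022))
```

```text
t 1.4 tcp [0.4486 0.2555 0.2503] yaw 1.773 tilt 0.0004 q7 1.18 w 0.0619 -> shift [-2.000e-02 -1.600e-01  2.003e+01] turn 0.002
[[319.45027688 177.48400697]] (array([543.5, 181.8]), array([nan, nan]), array([0., 0.]), 0.0)h.py:21: RuntimeWarning: invalid value encountered in divide
  M=cv2.moments(w.astype(np.float32)); cen=np.array([M["m10"],M["m01"]])/M["m00"]
```

View pics/w1.png

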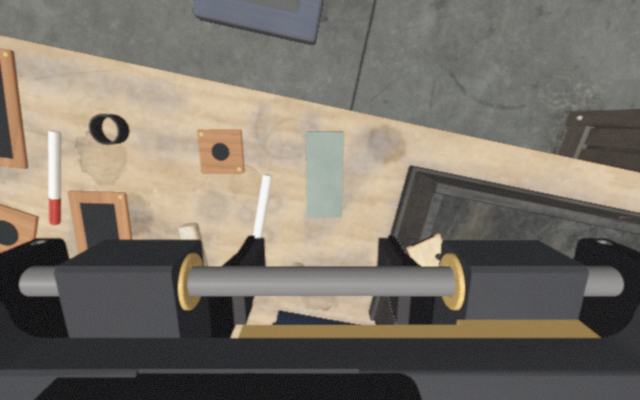

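The wrist view shows the stone at about (324,174), spanning columns 306–343 and rows 131–217. The ferrule board is at (221,151), the loupe at (109,129) and the black marker at (262,205). A tall tray wall sits to the right of the stone, from column 395, so I'll check its height.

```bash
python3 - <<'E'
s=open('h.py').read().replace('    ys,xs=np.nonzero(l);','    l[st[l,4]<60]=0\n    ys,xs=np.nonzero(l);');open('h.py','w').write(s)
E
python3 - <<'E'
from h import *
p=r.camera_params("wrist"); im=cv2.imread("pics/w1.png"); hsv=cv2.cvtColor(im,cv2.COLOR_BGR2HSV)
print(hsv[175,325],hsv[175,280])
m=comp((hsv[...,0]>40)&(hsv[...,0]<100)&(hsv[...,1]>25)&(hsv[...,2]>60),(324,174)); print(m.sum(),measure(p,m,.022))
for k,u in dict(ferB=(221,151),loupe=(109,129)).items():
    print(k,measure(p,comp(hsv[...,2]<70,u),.006))
q=r.camera_params("side")
b=cast(q,[(263,143),(354,143)],0);print(b)
for u in ((264,109),(354,107)):   # tray top: height where ray reaches y of base
    for z in(.03,.05,.07,.09):print(z,cast(q,u,z)[0].round(3))
print("wrist tray top edge",[cast(p,[(412,167),(393,237)],z).round(3).tolist() for z in(.05,.07,.09)])
E
```

```text
[ 63  16 178] [ 18  59 215]Traceback (most recent call last):
  File "<stdin>", line 4, in <module>
  File "h.py", line 15, in comp
    ys,xs=np.nonzero(l); i=np.argmin((xs-seed[0])**2+(ys-seed[1])**2)
                           ~~~~~~~~~^^^^^^^^^^^^^^^^^^^^^^^^^^^^^^^^^
    return _wrapfunc(a, 'argmin', axis=axis, out=out, **kwds)
    return bound(*args, **kwds)
ValueError: attempt to get argmin of an empty sequence
```

Run:
```python
from h import *
p=r.camera_params("wrist"); im=cv2.imread("pics/w1.png"); hsv=cv2.cvtColor(im,cv2.COLOR_BGR2HSV)
m=comp((hsv[...,0]>38)&(hsv[...,0]<100)&(hsv[...,2]>130),(324,174)); print(m.sum(),measure(p,m,.022))
for k,u in dict(ferB=(221,151),loupe=(109,129)).items():
    print(k,measure(p,comp(hsv[...,2]<70,u),.006))
q=r.camera_params("side")
print(cast(q,[(263,143),(354,143)],0).round(3))
for z in(.05,.08,.11):print(z,cast(q,[(264,109),(354,107)],z).round(3).tolist(),"wrist",cast(p,[(412,167),(393,237)],z).round(3).tolist())
```

```text
3012 (array([443.6, 258.7]), array([443.6, 258.7]), array([ 44.1, 105.3]), 0.203)
ferB (array([442.6, 124. ]), array([442.4, 123.9]), array([17.7, 18. ]), 0.944)
loupe (array([445.2, -26.6]), array([445.6, -27.9]), array([21. , 31.6]), 0.223)
[[0.414 0.383 0.   ]
 [0.631 0.373 0.   ]]
0.05 [[0.416, 0.47, 0.05], [0.64, 0.471, 0.05]] wrist [[0.409, 0.354, 0.05], [0.496, 0.355, 0.05]]
0.08 [[0.421, 0.398, 0.08], [0.631, 0.4, 0.08]] wrist [[0.407, 0.345, 0.08], [0.486, 0.345, 0.08]]
0.11 [[0.426, 0.327, 0.11], [0.621, 0.328, 0.11]] wrist [[0.404, 0.335, 0.11], [0.477, 0.336, 0.11]]
```

Run:
```python
from h import *
a=cv2.imread("pics/side0.png")[40:190,240:380]; b=cv2.imread("pics/w1.png")[120:250,290:460]
a=cv2.resize(a,None,fx=4,fy=4)[:600,:]; cv2.imwrite("pics/c1.png",a)
```

```text
(no output)
```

View pics/c1.png

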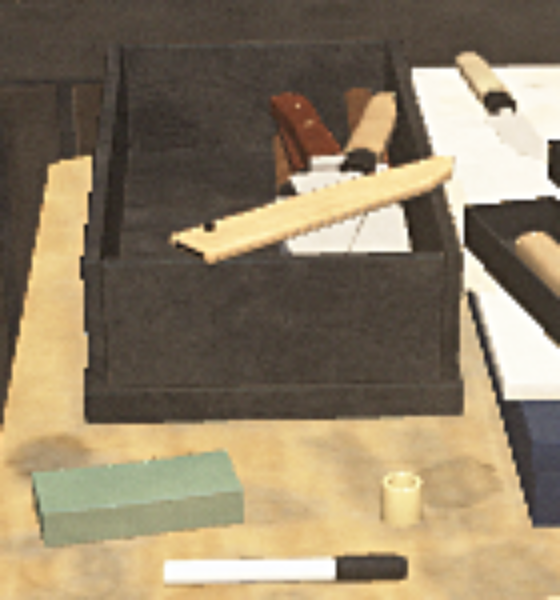

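The crop shows the near wall of the tray: base at crop row 420, rim at row 262, so a base at y≈0.37 and a height of about 0.1. I'll grasp 8 mm off to the far side so the gripper body stays clear of the tray.

Call:
carry_out([
  [[1.3,-0.5,4,0,0,0],[1.3,-0.5,8,0,0,0],[1.3,-0.5,12,0,0,0],[1.3,-0.5,16,0,0,0],[1.3,-0.5,19,0,0,0],[1.3,-0.5,21,0,0,0],[1.3,-0.5,22.5,0,0,0],[1.3,-0.5,23.5,0,0,0],[1.3,-0.5,24.2,0,0,0],[1.3,-0.5,24.5,0,0,0],[1.3,-0.5,24.5,0,0,0],[1.3,-0.5,24.5,0,0,0]],
], hand=-0.61)

```text
time: 2.45
ee_pos: [0.4381, 0.2473, 0.0063]
eef_rot: [-0.1, 0.995, 0.0, 0.001]
ft_force: [-0.3, 0.4, -0.1]
width: 0.0704
grip_force: 0.0
```

Call:
carry_out([
  [[0,0,0,0,0,0],[0,0,0,0,0,0],[0,0,0,0,0,0],[0,0,0,0,0,0],[0,0,0,0,0,0],[0,0,0,0,0,0]],
], hand=1, squeeze=40)

```text
time: 2.95
ee_pos: [0.4378, 0.2475, 0.006]
eef_rot: [-0.1, 0.995, 0.0, 0.0]
ft_force: [-1.6, 2.6, 5.5]
width: 0.046
grip_force: 40.0
```

Call:
carry_out([
  [[0,0,-1,0,0,0],[0,0,-3,0,0,0],[0,0,-6,0,0,0],[0,0,-10,0,0,0],[0,0,-14,0,0,0],[-2,-3,-18,0,0,0.035],[-4,-6,-21,0,0,0.035],[-6,-9,-24.4,0,0,0.035],[-8,-12,-24.4,0,0,0.035],[-10,-14.5,-24.4,0,0,0.035],[-12,-16.5,-24.4,0,0,0.035],[-12.9,-17.7,-24.4,0,0,0.035],[-12.9,-17.7,-24.4,0,0,0.035],[-12.9,-17.7,-24.4,0,0,0.035],[-12.9,-17.7,-24.4,0,0,0.035]],
])

```text
time: 4.2
ee_pos: [0.5983, 0.0995, 0.2493]
eef_rot: [-0.083, 0.997, 0.0, -0.001]
ft_force: [-0.1, -1.4, -1.9]
width: 0.0457
grip_force: 40.0
```

Run:
```python
from h import *
go((.596,-.019,.25),.167+np.pi/2)
p=r.camera_params("wrist"); im=r.camera("wrist")[:,:,::-1].copy(); cv2.imwrite("pics/w2.png",im)
hsv=cv2.cvtColor(im,cv2.COLOR_BGR2HSV)
for k,u in dict(stoneB=(.596,-.019,.006),ferB=(.442,.124,.006),loupe=(.442,-.015,.011),blankB=(.446,-.15,.006)).items():
    q=proj(p,u)[0]; print(k,q.round(),measure(p,comp(hsv[...,2]<70,q),u[2]))
p=r.camera_params("side"); im=r.camera("side")[:,:,::-1].copy(); cv2.imwrite("pics/s2.png",im)
t=r.read_state()["ee_pos"]; print(proj(p,t))
```

```text
t 4.2 tcp [0.5983 0.0995 0.2493] yaw 1.736 tilt 0.0015 q7 1.56 w 0.0457 -> shift [  2.18 -11.65  -0.07] turn -0.001
stoneB [229. 160.] (array([594.9, -18.8]), array([594.9, -18.9]), array([ 42.6, 104. ]), 0.171)
ferB [363.  50.] (array([442.5, 124.1]), array([442.5, 124.2]), array([18.5, 18.8]), 2.497)
loupe [243.  27.] (array([434.3, -19.5]), array([432.4, -20.9]), array([17.1, 33.6]), 2.418)
blankB [125.  10.] (array([ 469.4, -147.6]), array([ 469.4, -147.5]), array([20. , 69.1]), 0.085)
[[359.78062497  81.51049603]]
```

View pics/w2.png

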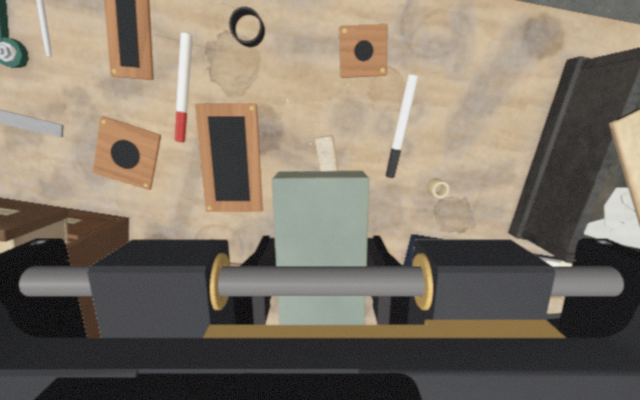

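The wrist view shows the stone held square. Its top end edge is at row 180 and its lower end edge at row 172, columns 274–368. The stone board is at (229,160), the loupe board at (125,155), the ferrule at (439,188) and the blank at (327,150). The drawer cabinet is at lower left.

Run:
```python
from h import *
s=r.read_state();Q=R.from_quat(s["eef_rot"]);p=r.camera_params("wrist")
for u,z in(((321,180),.016),((321,172),-.006)):
    print(Q.inv().apply(cast(p,u,s["ee_pos"][2]+z)-s["ee_pos"])*1000)
im=cv2.imread("pics/w2.png");hsv=cv2.cvtColor(im,cv2.COLOR_BGR2HSV)
print("loupeB",measure(p,comp(hsv[...,2]<70,(125,155)),.006))
```

```text
[[ 44.26762473   0.23912235 -15.97711205]]
[[44.47468402  0.25674837  6.02301114]]
loupeB (array([ 610.5, -149.1]), array([ 610.3, -149.2]), array([32.7, 32.9]), 1.736)
```

Run:
```python
from h import *
p=r.camera_params("wrist");q=r.camera_params("side");c=r.camera_params("scene")
for z in(.0,.04,.08,.12,.16):
  print(z,"wrist",cast(p,[(128,218),(20,200)],z)[:,:2].round(3).tolist(),"side",cast(q,[(428,220),(426,262)],z)[:,:2].round(3).tolist(),"scene",cast(c,[(332,95),(337,117)],z)[:,:2].round(3).tolist())
a=cv2.imread("pics/scene0.png")[30:180,250:450];b=cv2.imread("pics/side0.png")[150:300,400:600]
cv2.imwrite("pics/c2.png",np.hstack([cv2.resize(x,(400,300)) for x in(a,b)]))
```

```text
0.0 wrist [[0.698, -0.148], [0.696, -0.29]] side [[0.733, 0.058], [0.701, -0.058]] scene [[0.899, -0.365], [0.788, -0.276]]
0.04 wrist [[0.681, -0.125], [0.68, -0.253]] side [[0.714, 0.004], [0.685, -0.103]] scene [[0.841, -0.306], [0.737, -0.224]]
0.08 wrist [[0.665, -0.102], [0.664, -0.217]] side [[0.696, -0.05], [0.669, -0.148]] scene [[0.783, -0.248], [0.687, -0.171]]
0.12 wrist [[0.648, -0.079], [0.647, -0.18]] side [[0.677, -0.104], [0.653, -0.193]] scene [[0.724, -0.189], [0.636, -0.119]]
0.16 wrist [[0.632, -0.056], [0.631, -0.143]] side [[0.659, -0.158], [0.637, -0.238]] scene [[0.666, -0.131], [0.585, -0.066]]
```

View pics/c2.png

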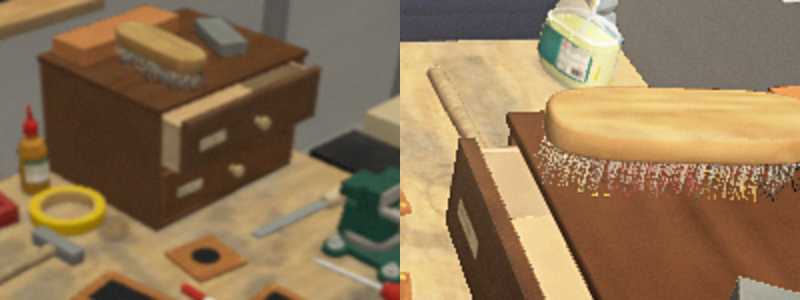

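The drawer front comes out at x>0.665, y<-0.14, which leaves clearance for placing the stone.

Call:
carry_out([
  [[1.6,-4,0,0,0,0],[3.2,-8,0,0,0,0],[3.25,-11.6,3,0,0,0],[3.25,-11.6,7,0,0,0],[3.25,-11.6,11,0,0,0],[3.25,-11.6,15,0,0,0],[3.25,-11.6,18,0,0,0],[3.25,-11.6,20,0,0,0],[3.25,-11.6,21.5,0,0,0],[3.25,-11.6,22.5,0,0,0],[3.25,-11.6,23.1,0,0,0],[3.25,-11.6,23.4,0,0,0],[3.25,-11.6,23.6,0,0,0],[3.25,-11.6,23.7,0,0,0],[3.25,-11.6,23.7,0,0,0],[3.25,-11.6,23.7,0,0,0]],
])

```text
time: 5.63
ee_pos: [0.5867, -0.0207, 0.0132]
eef_rot: [-0.082, 0.997, 0.0, 0.001]
ft_force: [-0.8, 0.1, -2.4]
width: 0.0461
grip_force: 40.0
```

Call:
carry_out([
  [[0,0,0,0,0,0],[0,0,0,0,0,0],[0,0,0,0,0,0],[0,0,-1,0,0,0],[0,0,-3,0,0,0],[0,0,-7,0,0,0],[0,0,-11,0,0,0],[-1,3,-15,0,0,-0.11],[-2,6,-18,0,0,-0.11],[-3,9,-21,0,0,-0.11],[-4,12,-23.7,0,0,-0.11],[-4,13.1,-23.7,0,0,-0.11],[-4,13.1,-23.7,0,0,-0.11],[-4,13.1,-23.7,0,0,-0.11]],
], hand=-0.38)

```text
time: 6.8
ee_pos: [0.6042, 0.1164, 0.2507]
eef_rot: [-0.138, 0.99, 0.0, 0.001]
ft_force: [0.1, -0.2, -0.6]
width: 0.06
grip_force: 0.0
```

Run:
```python
from h import *
go((.605,.115,.25),.28+np.pi/2)
p=r.camera_params("wrist"); im=r.camera("wrist")[:,:,::-1].copy(); cv2.imwrite("pics/w3.png",im)
hsv=cv2.cvtColor(im,cv2.COLOR_BGR2HSV)
for k,u in dict(ferB=(.442,.124,.006),loupe=(.442,-.015,.011)).items():
    q=proj(p,u)[0]; print(k,q.round(),measure(p,comp(hsv[...,2]<70,q),u[2]))
q=proj(p,(.595,-.019,.028))[0]; print("stone",q,measure(p,comp((hsv[...,0]>38)&(hsv[...,0]<100)&(hsv[...,2]>130),q),.028))
q=proj(p,(.605,.118,.019))[0].astype(int);print("blank",q,hsv[q[1]-15:q[1]+15:6,q[0]-30:q[0]+30:6].tolist())
```

```text
t 6.8 tcp [0.6042 0.1164 0.2507] yaw 1.848 tilt 0.0016 q7 1.65 w 0.06 -> shift [-0.04 -0.16  0.07] turn -0.002
ferB [365.  46.] (array([442.3, 124.3]), array([442.6, 124.2]), array([18.9, 19.1]), 0.277)
loupe [247.   7.] (array([444.9, -26.8]), array([443.4, -26.8]), array([ 7.3, 16.5]), 0.004)
stone [213.15543255 141.41461464] (array([594.3, -17.4]), array([594.3, -17.8]), array([ 43.9, 105.5]), 0.173)
blank [321 179] [[[18, 54, 193], [17, 56, 188], [18, 58, 181], [18, 53, 192], [19, 29, 210], [20, 36, 212], [17, 61, 179], [17, 58, 193], [17, 64, 199], [18, 69, 197]], [[18, 56, 199], [17, 58, 197], [18, 58, 195], [18, 54, 192], [18, 31, 216], [19, 34, 216], [17, 62, 176], [17, 62, 186], [17, 64, 194], [18, 70, 196]], [[18, 63, 205], [17, 64, 199], [18, 62, 199], [18, 59, 199], [20, 34, 209], [19, 36, 212], [18, 61, 179], [17, 54, 185], [17, 59, 198], [17, 66, 202]], [[18, 63, 203], [18, 62, 198], [18, 63, 194], [17, 57, 200], [20, 31, 212], [20, 35, 209], [18, 57, 187], [18, 60, 197], [18, 56, 202], [17, 56, 201]], [[17, 61, 192], [18, 57, 196], [17, 57, 192], [18, 57, 194], [19, 33, 208], [21, 31, 214], [19, 55, 196], [17, 57, 191], [17, 55, 190], [17, 55, 185]]]
```

View pics/w3.png

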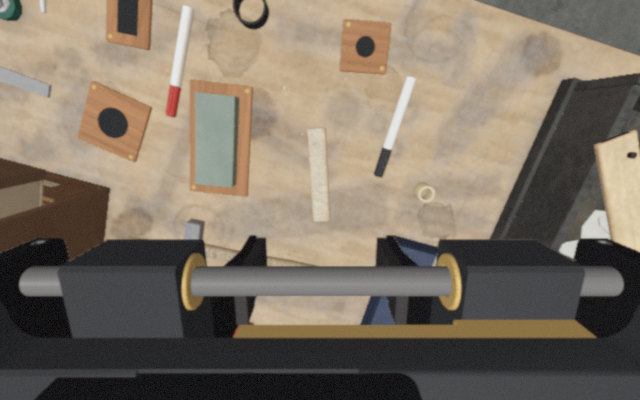

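The stone now covers its outline. The blank is at (318,175), the ferrule at (426,193) and the black marker at (395,125).

Run:
```python
from h import *
p=r.camera_params("wrist"); im=cv2.imread("pics/w3.png");hsv=cv2.cvtColor(im,cv2.COLOR_BGR2HSV)
m=comp(cv2.morphologyEx(((hsv[...,1]<46)&(hsv[...,2]>150)).astype(np.uint8),cv2.MORPH_OPEN,np.ones((3,3))),(318,175))
a=measure(p,m,.015);print(m.sum(),a)
m=comp((hsv[...,1]<46)&(hsv[...,2]>150),(426,186));print("ferrule",m.sum(),measure(p,m,.022))
x,y=a[0]/1000; go((x,y,.004),a[3]+np.pi/2)
```

```text
1223 (array([603.3, 110.6]), array([602.6, 110.2]), array([ 17.2, 117.8]), 0.332)
ferrule 863 (array([503.9, 183. ]), array([504.2, 182. ]), array([15.6, 86. ]), 3.123)
t 6.85 tcp [0.604  0.1146 0.2499] yaw 1.846 tilt 0.0005 q7 1.65 w 0.0599 -> shift [ 0.18 -0.36 24.59] turn -0.057
```

Call:
carry_out([
  [[0.2,-0.4,4,0,0,-0.057],[0.2,-0.4,8,0,0,-0.057],[0.2,-0.4,12,0,0,-0.057],[0.2,-0.4,16,0,0,-0.057],[0.2,-0.4,19,0,0,-0.057],[0.2,-0.4,21.5,0,0,-0.057],[0.2,-0.4,23,0,0,-0.057],[0.2,-0.4,24,0,0,-0.057],[0.2,-0.4,24.6,0,0,-0.057],[0.2,-0.4,24.6,0,0,-0.057],[0.2,-0.4,24.6,0,0,-0.057]],
])

```text
time: 7.77
ee_pos: [0.6038, 0.1102, 0.0043]
eef_rot: [-0.165, 0.986, -0.0, 0.0]
ft_force: [0.3, 0.2, 0.1]
width: 0.0599
grip_force: 0.0
```

Call:
carry_out([
  [[0,0,0,0,0,0],[0,0,0,0,0,0],[0,0,0,0,0,0],[0,0,0,0,0,0],[0,0,0,0,0,0],[0,0,0,0,0,0]],
], hand=1, squeeze=30)

```text
time: 8.27
ee_pos: [0.6034, 0.1108, 0.0037]
eef_rot: [-0.165, 0.986, 0.0, 0.0]
ft_force: [0.2, 0.5, -0.0]
width: 0.028
grip_force: 0.2
```

Call:
carry_out([
  [[0,0,0,0,0,0],[0,0,0,0,0,0],[0,0,0,0,0,0],[0,0,-1,0,0,0],[0,0,-4,0,0,0],[0,0,-8,0,0,0],[0,0,-12,0,0,0],[4,-2,-16,0,0,0.1],[8,-4,-20,0,0,0.2],[12,-6,-24.6,0,0,0.246],[16,-8,-24.6,0,0,0.246],[19.4,-9.3,-24.6,0,0,0.246],[19.4,-9.3,-24.6,0,0,0.246],[19.4,-9.3,-24.6,0,0,0.246],[19.4,-9.3,-24.6,0,0,0.246]],
])

```text
time: 9.52
ee_pos: [0.4494, -0.0425, 0.2514]
eef_rot: [-0.041, 0.999, 0.001, 0.002]
ft_force: [-0.3, 0.8, -0.0]
width: 0.0226
grip_force: 30.0
```

Run:
```python
from h import *
go((.4465,-.150,.25),.085+np.pi/2)
p=r.camera_params("wrist"); im=r.camera("wrist")[:,:,::-1].copy(); cv2.imwrite("pics/w4.png",im)
hsv=cv2.cvtColor(im,cv2.COLOR_BGR2HSV)
for k,u in dict(blankB=(.446,-.15,.006),loupeB=(.61,-.149,.006)).items():
    q=proj(p,u)[0]; print(k,q.round(),measure(p,comp(hsv[...,2]<70,q),u[2]))
```

```text
t 9.52 tcp [ 0.4494 -0.0425  0.2514] yaw 1.653 tilt 0.0038 q7 1.62 w 0.0226 -> shift [  1.18 -10.69   0.12] turn -0.003
blankB [237. 167.] (array([ 446. , -149.8]), array([ 445.9, -149.8]), array([ 19.3, 113.3]), 0.083)
loupeB [237. 281.] (array([ 615.7, -184. ]), array([ 587.9, -175.9]), array([131.2, 196.9]), 1.651)
```

View pics/w4.png

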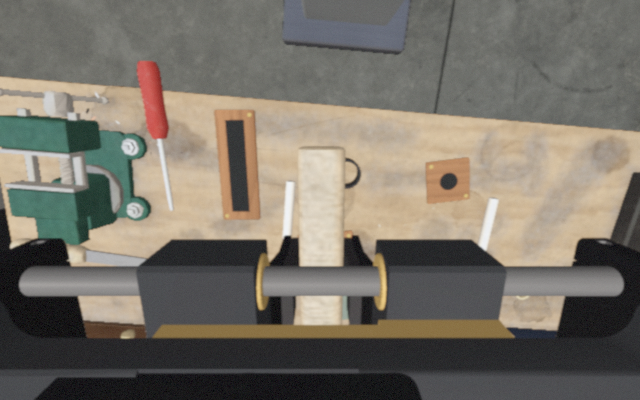

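The wrist view shows the held blank's end at row 147, columns 299–344, and the blank board at (237,165). The vise is at left with its jaws reaching column 100. The loupe is partly hidden at (350,172).

Run:
```python
from h import *
s=r.read_state();Q=R.from_quat(s["eef_rot"]);p=r.camera_params("wrist");q=r.camera_params("side");c=r.camera_params("scene")
for u,z in(((321,147),-.004),((321,152),.005),((299,170),.005),((344,170),.005)):
    print(Q.inv().apply(cast(p,u,s["ee_pos"][2]+z)-s["ee_pos"])*1000)
a=cv2.imread("pics/scene0.png")[90:210,370:530];b=cv2.imread("pics/side0.png")[330:400,150:400]
cv2.imwrite("pics/c3.png",np.hstack([cv2.resize(a,(400,300)),cv2.resize(b,(400,300),)]))
for z in(0,.04,.06,.08,.1,.12):print(z,"wrist 100,150 / 95,122",cast(p,[(100,150),(93,122),(88,215)],z)[:,:2].round(3).tolist())
```

```text
[[57.79044793  0.2815315   3.86005332]]
[[56.12414302  0.27318052 -5.1359456 ]]
[[ 47.29228239 -10.64644822  -5.12876984]]
[[47.26050043 11.67248229 -5.09952536]]
0 wrist 100,150 / 95,122 [[0.441, -0.325], [0.407, -0.331], [0.53, -0.35]]
0.04 wrist 100,150 / 95,122 [[0.435, -0.298], [0.404, -0.303], [0.516, -0.321]]
0.06 wrist 100,150 / 95,122 [[0.432, -0.285], [0.402, -0.289], [0.508, -0.306]]
0.08 wrist 100,150 / 95,122 [[0.429, -0.271], [0.401, -0.276], [0.501, -0.291]]
0.1 wrist 100,150 / 95,122 [[0.426, -0.258], [0.4, -0.262], [0.494, -0.277]]
0.12 wrist 100,150 / 95,122 [[0.423, -0.244], [0.398, -0.248], [0.486, -0.262]]
```

View pics/c3.png

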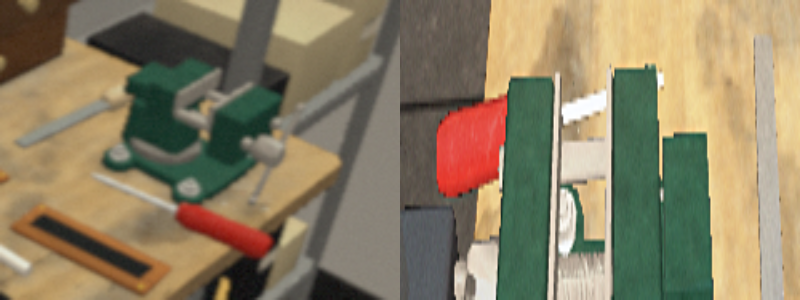

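Run:
```python
from h import *
q=r.camera_params("side");c=r.camera_params("scene")
for z in(.06,.08,.09,.1,.11,.12,.14):print(z,"side",cast(q,[(219,348),(283,346),(314,345)],z)[:,:2].round(3).tolist(),"scene",cast(c,[(454,134),(424,116)],z)[:,:2].round(3).tolist())
```

```text
0.06 side [[0.396, -0.267], [0.472, -0.267], [0.508, -0.267]] scene [[0.459, -0.348], [0.563, -0.369]]
0.08 side [[0.4, -0.283], [0.472, -0.283], [0.508, -0.284]] scene [[0.443, -0.316], [0.543, -0.336]]
0.09 side [[0.402, -0.291], [0.473, -0.292], [0.507, -0.292]] scene [[0.435, -0.301], [0.533, -0.32]]
0.1 side [[0.404, -0.3], [0.473, -0.3], [0.507, -0.3]] scene [[0.427, -0.285], [0.523, -0.303]]
0.11 side [[0.406, -0.308], [0.474, -0.308], [0.507, -0.308]] scene [[0.419, -0.269], [0.513, -0.287]]
0.12 side [[0.408, -0.316], [0.474, -0.316], [0.506, -0.316]] scene [[0.411, -0.253], [0.503, -0.271]]
0.14 side [[0.413, -0.332], [0.475, -0.332], [0.506, -0.332]] scene [[0.395, -0.221], [0.484, -0.238]]
```

Call:
carry_out([
  [[0.7,-4,0,0,0,0],[1.4,-8,0,0,0,0],[1.4,-10.7,3,0,0,0],[1.4,-10.7,7,0,0,0],[1.4,-10.7,11,0,0,0],[1.4,-10.7,15,0,0,0],[1.4,-10.7,18,0,0,0],[1.4,-10.7,20.5,0,0,0],[1.4,-10.7,22,0,0,0],[1.4,-10.7,23,0,0,0],[1.4,-10.7,23.6,0,0,0],[1.4,-10.7,23.9,0,0,0],[1.4,-10.7,24.1,0,0,0],[1.4,-10.7,24.1,0,0,0],[1.4,-10.7,24.1,0,0,0]],
])

```text
time: 10.82
ee_pos: [0.4465, -0.1482, 0.0095]
eef_rot: [-0.043, 0.999, 0.0, 0.001]
ft_force: [-1.5, 1.2, 4.5]
width: 0.0225
grip_force: 30.0
```

Call:
carry_out([
  [[0,0,0,0,0,0],[0,0,0,0,0,0],[0,0,0,0,0,0],[0,0,-1,0,0,0],[0,0,-4,0,0,0],[0,0,-8,0,0,0],[0,0,-12,0,0,0],[-0.5,4,-16,0,0,0],[-1,8,-20,0,0,0],[-1.4,12,-24,0,0,0],[-1.4,12.7,-24,0,0,0],[-1.4,12.7,-24,0,0,0],[-1.4,12.7,-24,0,0,0]],
], hand=-0.03)

```text
time: 11.9
ee_pos: [0.4494, -0.0184, 0.251]
eef_rot: [-0.045, 0.999, 0.0, 0.002]
ft_force: [0.7, -0.9, -0.3]
width: 0.045
grip_force: 0.0
```

Run:
```python
from h import *
go((.45,-.02,.25))
p=r.camera_params("wrist"); im=r.camera("wrist")[:,:,::-1].copy(); cv2.imwrite("pics/w5.png",im)
hsv=cv2.cvtColor(im,cv2.COLOR_BGR2HSV)
m=((hsv[...,1]<46)&(hsv[...,2]>150)).astype(np.uint8)
print("blank",measure(p,comp(cv2.morphologyEx(m,cv2.MORPH_OPEN,np.ones((3,3))),proj(p,(.446,-.149,.02))[0]),.021))
q=proj(p,(.443,-.018,.022))[0];l=comp(hsv[...,2]<70,q)
print("loupe",q,measure(p,l,.022),measure(p,l,.011))
```

```text
t 11.9 tcp [ 0.4494 -0.0184  0.251 ] yaw 1.661 tilt 0.0042 q7 1.57 w 0.045 -> shift [-0.04 -0.16  0.1 ] turn 0
blank (array([ 447.2, -149.4]), array([ 446.7, -149.6]), array([ 16.8, 116.5]), 0.084)
loupe [321.35041346 172.99447749] (array([540.6,  70.6]), array([545.6,  64.8]), array([44.3, 48.5]), 1.696) (array([545.2,  73.3]), array([550.4,  67.3]), array([45.6, 49.8]), 1.696)
```

View pics/w5.png

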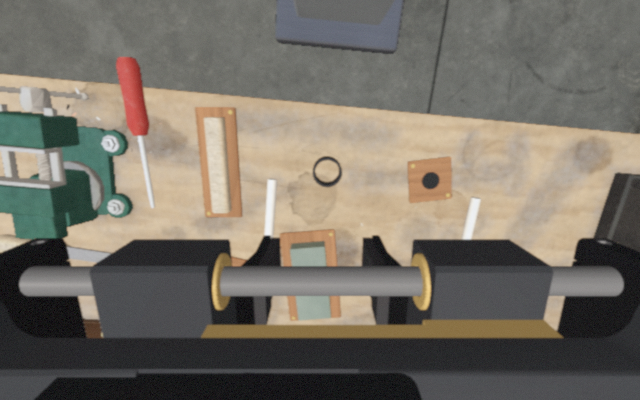

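The blank lies on its outline. The loupe ring is at (327,171), about 29 px across, and the ferrule board is at (430,180).

Run:
```python
from h import *
p=r.camera_params("wrist"); im=cv2.imread("pics/w5.png");hsv=cv2.cvtColor(im,cv2.COLOR_BGR2HSV)
l=comp(hsv[...,2]<120,(327,157));ys,xs=np.nonzero(l);print(l.sum(),xs.min(),xs.max(),ys.min(),ys.max(),measure(p,l,.018),cast(p,(327,171),.018))
go((*cast(p,(327,171),.018)[0,:2],.005))
```

```text
220 313 341 157 186 (array([439.8, -13.7]), array([443.7, -12.6]), array([34.6, 36.5]), 0.549) [[ 0.43903258 -0.01338119  0.018     ]]
t 11.95 tcp [ 0.4487 -0.0204  0.2493] yaw 1.658 tilt 0.0016 q7 1.57 w 0.0448 -> shift [ 0.95  0.79 24.43] turn 0
```

Call:
carry_out([
  [[0.9,0.75,4,0,0,0],[0.9,0.75,8,0,0,0],[0.9,0.75,12,0,0,0],[0.9,0.75,16,0,0,0],[0.9,0.75,19,0,0,0],[0.9,0.75,21.5,0,0,0],[0.9,0.75,23,0,0,0],[0.9,0.75,24,0,0,0],[0.9,0.75,24.4,0,0,0],[0.9,0.75,24.4,0,0,0],[0.9,0.75,24.4,0,0,0]],
], hand=-0.38)

```text
time: 12.87
ee_pos: [0.4392, -0.0145, 0.005]
eef_rot: [-0.043, 0.999, -0.0, 0.0]
ft_force: [-0.2, 0.3, 0.6]
width: 0.0603
grip_force: 0.0
```

Call:
carry_out([
  [[0,0,0,0,0,0],[0,0,0,0,0,0],[0,0,0,0,0,0],[0,0,0,0,0,0],[0,0,0,0,0,0],[0,0,0,0,0,0],[0,0,0,0,0,0],[0,0,0,0,0,0]],
], hand=1, squeeze=15)

```text
time: 13.53
ee_pos: [0.4392, -0.0137, 0.0048]
eef_rot: [-0.043, 0.999, 0.0, 0.0]
ft_force: [-1.7, 0.7, 5.4]
width: 0.0359
grip_force: 15.0
```

Call:
carry_out([
  [[0,0,-1,0,0,0],[0,0,-4,0,0,0],[0,0,-8,0,0,0],[0,0,-12,0,0,0],[-2,-2,-16,0,0,0.1],[-5,-5,-18,0,0,0.2],[-8,-8,-18,0,0,0.3],[-11,-11,-18,0,0,0.4],[-14,-14,-18,0,0,0.456],[-15.9,-15,-18,0,0,0.456],[-15.9,-15,-18,0,0,0.456],[-15.9,-15,-18,0,0,0.456],[-15.9,-15,-18,0,0,0.456]],
])

```text
time: 14.62
ee_pos: [0.6096, -0.1495, 0.1845]
eef_rot: [0.184, 0.983, -0.0, -0.001]
ft_force: [-0.1, 0.1, -0.4]
width: 0.0359
grip_force: 15.0
```

Run:
```python
from h import *
go((.6102,-.149,.0115),1.2)
p=r.camera_params("wrist"); im=r.camera("wrist")[:,:,::-1].copy(); cv2.imwrite("pics/w6.png",im)
s=r.camera("side")[:,:,::-1]; cv2.imwrite("pics/c6.png",np.hstack([cv2.resize(im,(400,250)),cv2.resize(s,(400,250))]))
```

```text
t 14.62 tcp [ 0.6096 -0.1495  0.1845] yaw 1.201 tilt 0.0011 q7 1.53 w 0.0359 -> shift [-0.06  0.07 17.3 ] turn 0.001
```

View pics/c6.png

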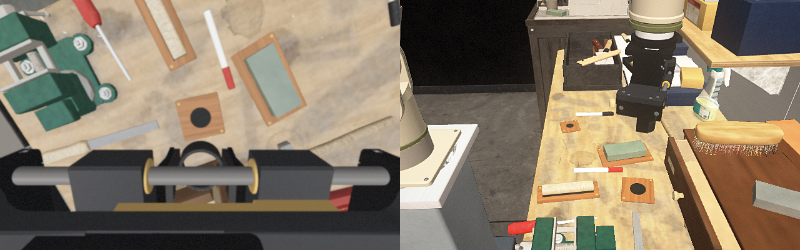

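The wrist view shows the loupe held upright between the pads and the larger disc straight below it, at about (320,187) full scale. The side view shows nothing in the way.

Call:
carry_out([
  [[0,0,4,0,0,0],[0,0,8,0,0,0],[0,0,11,0,0,0],[0,0,13.5,0,0,0],[0,0,15,0,0,0],[0,0,16,0,0,0],[0,0,16.7,0,0,0],[0,0,17.1,0,0,0],[0,0,17.3,0,0,0],[0,0,17.3,0,0,0],[0,0,17.3,0,0,0]],
])

```text
time: 15.63
ee_pos: [0.6108, -0.1497, 0.0124]
eef_rot: [0.184, 0.983, 0.0, 0.001]
ft_force: [0.6, -0.9, 0.8]
width: 0.0359
grip_force: 15.0
```

Call:
carry_out([
  [[0,0,0,0,0,0],[0,0,0,0,0,0],[0,0,0,0,0,0],[0,0,-1,0,0,0],[0,0,-4,0,0,0],[0,0,-8,0,0,0],[0,0,-12,0,0,0],[0,0,-16,0,0,0],[1.7,3.5,-18,0,0,-0.1],[3.3,7,-20,0,0,-0.2],[5,10.5,-23.8,0,0,-0.3],[6.6,14,-23.8,0,0,-0.4],[8.2,17.5,-23.8,0,0,-0.45],[9.8,21,-23.8,0,0,-0.45],[11.5,24.5,-23.8,0,0,-0.45],[13.1,28,-23.8,0,0,-0.45],[14.8,31.5,-23.8,0,0,-0.45],[16.4,34.9,-23.8,0,0,-0.45],[16.4,34.9,-23.8,0,0,-0.45],[16.4,34.9,-23.8,0,0,-0.45]],
], hand=-0.2)

```text
time: 17.3
ee_pos: [0.5825, 0.2378, 0.2498]
eef_rot: [-0.042, 0.999, 0.0, -0.0]
ft_force: [0.0, 0.1, -0.5]
width: 0.0522
grip_force: 0.0
```

Call:
carry_out([
  [[0,0,0,0,0,0],[0,0,0,0,0,0]],
])

```text
time: 17.47
ee_pos: [0.584, 0.2333, 0.2502]
eef_rot: [-0.039, 0.999, -0.0, 0.0]
ft_force: [1.4, -0.4, 0.2]
width: 0.0523
grip_force: 0.0
```

Run:
```python
from h import *
go((.585,.235,.25),1.6)
p=r.camera_params("wrist"); im=r.camera("wrist")[:,:,::-1].copy(); cv2.imwrite("pics/w7.png",im)
print(proj(p,(.588,.25,.011)))
c=im[120:245,200:480];cv2.imwrite("pics/c7.png",cv2.resize(c,None,fx=2.5,fy=2.5))
```

```text
t 17.47 tcp [0.584  0.2333 0.2502] yaw 1.649 tilt 0.0008 q7 1.27 w 0.0523 -> shift [-0.12  0.17  0.02] turn 0.049
[[333.58157385 181.33944641]]
```

View pics/c7.png

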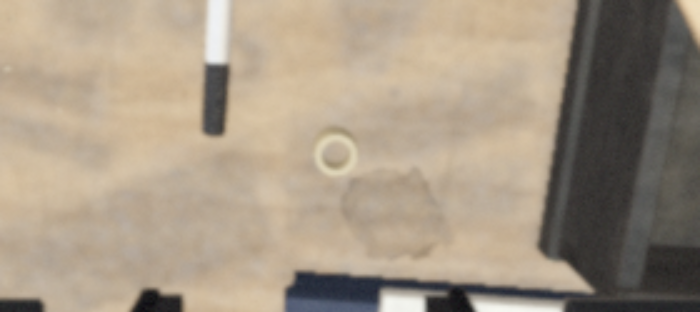

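The ferrule ring is at crop (336,154), full-frame (334.4,181.6). The black cap ends at crop (213,135), the tray edge is near crop column 545, and the navy box starts at crop row 275.

Run:
```python
from h import *
p=r.camera_params("wrist")
f=cast(p,(334.4,181.6),.02)[0];print(f,"marker",cast(p,(200+213/2.5,120+135/2.5),.007),"tray",cast(p,(200+545/2.5,120+240/2.5),.0),"navy",cast(p,(200+290/2.5,120+275/2.5),[.05]))
go((f[0],f[1]-.008,.005))
```

```text
[0.58654309 0.25057195 0.02      ] marker [[0.58393922 0.18735669 0.007     ]] tray [[0.62886203 0.36893255 0.        ]] navy [[0.64162672 0.23189295 0.05      ]]
t 17.52 tcp [0.584  0.2332 0.2501] yaw 1.648 tilt 0.0007 q7 1.27 w 0.0522 -> shift [-0.31  0.92 24.51] turn 0
```

Call:
carry_out([
  [[-0.2,0.9,4,0,0,0],[-0.2,0.9,8,0,0,0],[-0.2,0.9,12,0,0,0],[-0.2,0.9,15,0,0,0],[-0.2,0.9,18,0,0,0],[-0.2,0.9,20.5,0,0,0],[-0.2,0.9,22.5,0,0,0],[-0.2,0.9,23.8,0,0,0],[-0.2,0.9,24.5,0,0,0],[-0.2,0.9,24.5,0,0,0],[-0.2,0.9,24.5,0,0,0]],
])

```text
time: 18.43
ee_pos: [0.5854, 0.244, 0.0055]
eef_rot: [-0.04, 0.999, 0.0, 0.0]
ft_force: [0.5, 0.1, 0.2]
width: 0.0521
grip_force: 0.0
```

Call:
carry_out([
  [[0,0,0,0,0,0],[0,0,0,0,0,0],[0,0,0,0,0,0],[0,0,0,0,0,0],[0,0,0,0,0,0],[0,0,0,0,0,0],[0,0,0,0,0,0],[0,0,0,0,0,0]],
], hand=1, squeeze=12)

```text
time: 19.1
ee_pos: [0.5848, 0.2443, 0.0048]
eef_rot: [-0.04, 0.999, 0.0, 0.0]
ft_force: [-0.9, -0.7, 1.7]
width: 0.0214
grip_force: 12.0
```

Call:
carry_out([
  [[0,0,-1,0,0,0],[0,0,-4,0,0,0],[0,0,-8,0,0,0],[0,0,-12,0,0,0],[3,-2.1,-15,0,0,0],[6,-4.2,-16,0,0,0],[9,-6.3,-16,0,0,0],[12,-8.4,-16,0,0,0],[15.3,-10.9,-16,0,0,0],[15.3,-10.9,-16,0,0,0],[15.3,-10.9,-16,0,0,0],[15.3,-10.9,-16,0,0,0]],
])

```text
time: 20.1
ee_pos: [0.4414, 0.1236, 0.1655]
eef_rot: [-0.04, 0.999, 0.001, 0.001]
ft_force: [0.1, 1.0, 0.5]
width: 0.0213
grip_force: 12.0
```

Run:
```python
from h import *
go((.441,.1242,.0115))
p=r.camera_params("wrist"); im=r.camera("wrist")[:,:,::-1].copy()
hsv=cv2.cvtColor(im,cv2.COLOR_BGR2HSV);q=proj(p,(.4425,.124,.006))[0];print(q,measure(p,comp(hsv[...,2]<70,q),.006))
cv2.imwrite("pics/c8.png",cv2.resize(im[120:300,180:460],None,fx=2.5,fy=2.5))
```

```text
t 20.1 tcp [0.4414 0.1236 0.1655] yaw 1.651 tilt 0.0021 q7 1.28 w 0.0213 -> shift [ 0.06  0.04 15.4 ] turn 0
[320.76798054 191.75394116] (array([442.8, 124.3]), array([442.5, 124.1]), array([18.7, 19.1]), 0.079)
```

View pics/c8.png

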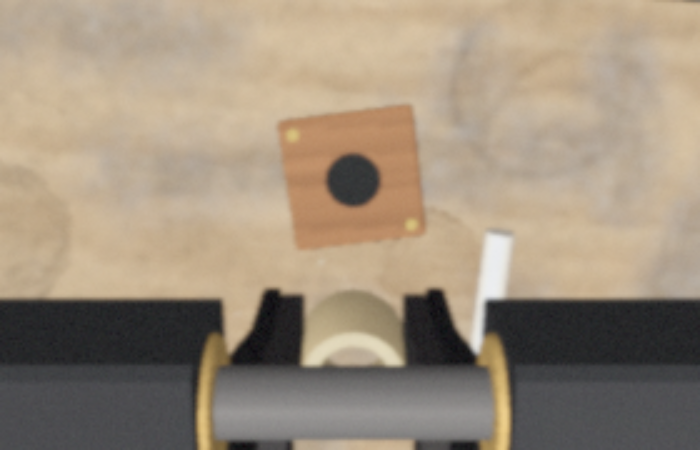

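The ferrule is held upright, and the small disc is below it at crop (353,180). Lower it.

Call:
carry_out([
  [[0,0,4,0,0,0],[0,0,8,0,0,0],[0,0,11,0,0,0],[0,0,13,0,0,0],[0,0,14.2,0,0,0],[0,0,14.9,0,0,0],[0,0,15.2,0,0,0],[0,0,15.4,0,0,0],[0,0,15.4,0,0,0],[0,0,15.4,0,0,0]],
])

```text
time: 20.98
ee_pos: [0.4417, 0.1237, 0.0113]
eef_rot: [-0.04, 0.999, 0.0, 0.001]
ft_force: [-0.2, 0.2, -0.0]
width: 0.0217
grip_force: 12.0
```

Call:
carry_out([
  [[0,0,0,0,0,0],[0,0,0,0,0,0],[0,0,0,0,0,0],[0,0,-1,0,0,0],[0,0,-4,0,0,0],[0,0,-8,0,0,0],[0,0,-12,0,0,0],[0,0,-16,0,0,0],[0,0,-20,0,0,0],[0,0,-24,0,0,0],[0,0,-28,0,0,0],[0,0,-30,0,0,0],[0,0,-30,0,0,0],[0,0,-30,0,0,0]],
], hand=0)

```text
time: 22.15
ee_pos: [0.4413, 0.1232, 0.3122]
eef_rot: [-0.04, 0.999, 0.001, 0.001]
ft_force: [0.4, 0.1, -1.3]
width: 0.0435
grip_force: 0.0
```

Run:
```python
from h import *
go((.441,.1242,.25))
a=r.camera("scene")[:,:,::-1]; b=r.camera("wrist")[:,:,::-1]
cv2.imwrite("pics/c9.png",np.hstack([cv2.resize(a[130:290,200:460],(400,246)),cv2.resize(b,(400,246))]))
p=r.camera_params("scene"); print(proj(p,[(.4425,.124,.017),(.6104,-.149,.017)]).round(1))
p=r.camera_params("wrist"); print(proj(p,[(.4425,.124,.028),(.6104,-.149,.028)]).round(1))
cv2.imwrite("pics/w9.png",b)
cv2.imwrite("pics/c10.png",np.vstack([cv2.resize(x,(640,300),interpolation=cv2.INTER_CUBIC) for x in (b[110:260,160:480],a[130:280,200:520])]))
```

```text
t 22.15 tcp [0.4413 0.1232 0.3122] yaw 1.651 tilt 0.003 q7 1.25 w 0.0435 -> shift [0.03 0.1  6.22] turn 0
[[316.6 245.2]
 [351.7 154.1]]
[[321.4 173.7]
 [134.7 268.3]]
```

View pics/c10.png

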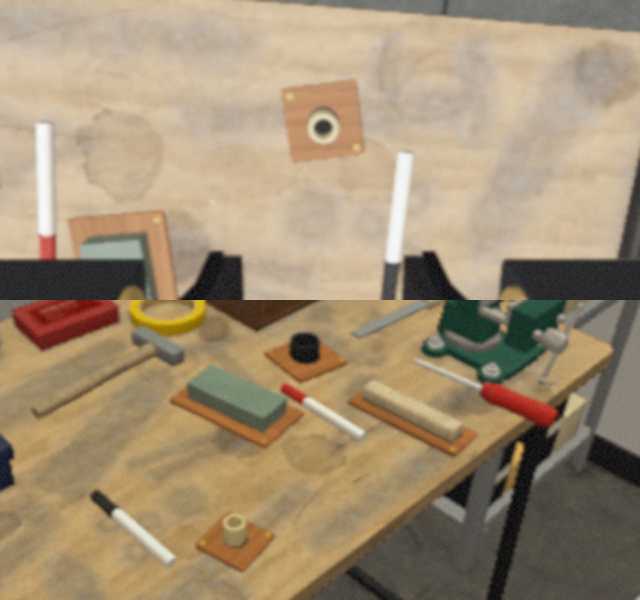

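All four parts are on their boards. The loupe at scene (352.5,153.5) and the ferrule at (317,245) are within 1 px of where they should be, and both markers are where they were.

```bash
python3 -c "
from bench import r
print(r.close_job())"
```

```text
the job is handed in; nothing more can be done
None
```

I handed the job in at about 22 s; the last pictures show the stone, blank, loupe and ferrule flat and centred on their boards within about 2 mm, and both markers unmoved. The hand-in gave no verdict.

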